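Shut the hot vent flap with the hook rod

TASK

The vent flap on the small grey fume-filter box stands open, and the box is too hot to touch by hand. Take the hook rod from its rest, put its cross foot through the brass ring eye on the flap, and with the foot still in the ring swing the flap down gently until it snaps fully home in its catch, never forcing it with more than 15 N; then unhook the rod and hang it back upright in the fork of its rest. Leave the flux bottle, solder spool and heat sink as they stand.

Things in the scene. Friction and masses are not known exactly. Their poses are not given: they have to be found in the camera images.
- filter_box: Grey metal box, 104 (x) by 124 (y) by 62 mm high, fixed to the bench, hot. Origin at the centre of its underside on the bench; its front (louvres) faces its own -x; y runs along the flap's hinge, z up. The blue vent flap closes its open top.
- flap (a joint): Angle of the blue flap, rad: 0 = level, growing as it opens upward (1.57 = upright, limit 1.85). Hinge on the box's rear (+x) rim; friction, about 0.07 Nm, holds it where it is left. Its home lies between 0 and 0.22 rad, depending on how high the bracket inside the box was set (not told: feel for it). It has no other stop.
- switch (a joint): Travel, m, of the small red switch plunger on the bracket inside the front wall: 0 free, 0.003 pressed by the flap lying home; home means above 0.0018. In the last 0.09 rad before home a spring catch on the bracket resists: 5 to 11 N downward at the ring; about 0.03 rad above home it gives way, the flap snaps onto the bracket's rigid pads and the catch holds it.
- flap_hinge (a point): Point on the flap's hinge axis, middle of its length: 54 mm behind the box centre (box +x) and 64 mm above the bench. Its frame turns with the flap: y is the hinge axis (same as box y), its -x points from the hinge to the ring.
- ring_eye (a point): Centre of the brass ring eye at the flap's free edge, 123 mm from the hinge axis. The hole's axis lies along the hinge (y). Hole 18 mm, wire 5 mm, outside 28 mm; its brass lug begins 12 mm from the centre, toward the hinge. Axes as flap_hinge. At 0 rad it is 69 mm in front of the box's centre (box -x) and 64 mm above the bench.
- hook_rod: Steel hook rod with orange handle, 178 mm tall, about 150 g, used upright (z up). Origin: middle of its cross foot, right below the handle. The foot, 6 mm thick, lies along rod y: free tip at y = -17 mm, joined at +16 mm to the 6 mm shaft, which rises to z = 85 and slants back to y = 0 at z = 102. It enters the ring moving to rod -y, leaves to +y. Hooked: origin within 13 mm of ring centre.
- rod_handle (a point): Centre of the square orange handle (20 x 20 mm, from 125 to 175 mm above the rod's origin), 150 mm above the origin: grip it here from above, across rod x or y.
- rod_collar (a point): Underside centre of the rod's collar disc (32 mm wide, 5 mm thick), 120 mm above the rod's origin.
- rest: Rod rest, fixed: dark foot plate, aluminium post on its +x side, and at the top a two-pronged fork open to its own -x. Origin on the bench below the seat. Prong tops 140 mm high; prongs 44 mm long (x -22 to 22), 8 mm thick, 11 mm wide, 14 mm apart. The rod hangs in it by its collar, axes along the rest's. Take it out by lifting a few mm, then drawing it to rest -x.
- rest_seat (a point): Point midway between the prongs at the height of their tops (140 mm), where the underside centre of the rod's collar belongs.
- flux_bottle: Bystander: small flux bottle with orange label, 34 mm wide, 105 mm high, loose; origin at the centre of its underside.
- solder_spool: Bystander: white solder spool, 55 mm wide, 42 mm high, loose; origin at the centre of its underside.
- heat_sink: Bystander: finned aluminium heat sink, 30 x 40 x 22 mm, loose; origin at the centre of its underside.
Things that resemble listed ones, but are neither listed nor needed, are in the scene too. There is more than one size of the rest; the one meant has the size given above.

How it is judged:
By the outcome, as a careful person would: the job done as asked, in the order asked, and still so for the second after the job is handed in, with the robot touching nothing.
It also fails if it takes over 72 s, if anything falls off the work surface, if the arm or the gripper's body presses on something with over 40 N, if the wrist force passes 120 N, or if a joint passes its speed limit or range.

ROBOT

A 6-joint arm with a two-finger parallel gripper is mounted at the origin on a cart in front of the work surface, level with it; the furniture and walls round the work are solid. World frame = base frame: x ahead of the robot, y to its left, z up, the work surface at z = 0. Lengths are in m, angles in degrees, forces in N, time in s.
With the tool pointing down it reaches from about 0.25 to 0.725 m from the base axis. Payload 9.7 kg.
Tool frame: the origin (TCP) lies midway between the tips of the shut fingers; the grasp point (between the pads) lies 19 mm behind it; z points along the fingers, y is the line along which they close (so a half turn about z gives the same grasp; the last joint's range is limited). The gripper opens to 85 mm and grips with 20 to 120 N. Pads are 22 mm wide; open, the fingers measure 114 mm over their backs; the gripper's body (76 mm by 85 mm) begins 54 mm behind the grasp point. The pads swing forward as they close: fully open they stand 13 mm farther back than shut.
Start: joints at [0, 4.979, 10.078, 95.1, 0, 90], TCP at [0.55, -0, 0.231] pointing down, gripper open.
Joint ranges: [-179.16, 179.16], [-48.56, 103.87], [-65.8, 70.77], [-126.05, 130.52], [-82.76, 87.17], [-180, 180]. Speed limits (degrees/s): [127.2, 127.2, 147.25, 180, 180, 180].

INTERFACE

Orientations are given as [roll, pitch, yaw] about the fixed x, y, z axes, in that order (R = Rz(yaw) Ry(pitch) Rx(roll)).
In Python, from workcell import bot gives the robot as it stands. The module is installed in compiled form; this text tells all that it offers.
- The arm moves only by the tool send_rows, never from a script. Its argument "moves" is one flat list of numbers, 7 for each row, row after row: the shift along the world's x, y, z normalised to -1 to 1, where 1 is 0.025 m, then the turn, a rotation vector about the world's x, y, z normalised to -1 to 1, where 1 is 0.15 rad, then the closure, from -1 (fully open) to 1 (shut), so that 0 is half open. A call has 1 to 8 rows; each row shifts and turns the commanded pose from where the row before left it; what a row does not reach is not made up. A row lasts 1/8 s, in which the tool goes at most 62.5 mm and 10.7 degrees, less where a joint would pass 70% of its speed; a pose out of reach is approached as far as the arm can. A call with a number of a shift or a turn outside -1 to 1 is refused whole. A call with a gripper value outside its range is refused whole. The fingers move at their own pace and stop on an object; "squeeze" is the grip in N (left out, the last holds). Time passes only in rows, so rows that do not move let the fingers close. It gives the time, the measured TCP pose, the force, the opening and the grip force at its end, in the units of the state.
- bot.get_obs(): the state, without advancing time (a new reading comes with each control period).
- bot.camera(name): name is "scene" or "side" or "wrist"; returns a dict with "color" (384x512x3 uint8, red, green, blue), "camera_matrix" (3x3 intrinsics, pixels), "R" (3x3) and "t" (3): a world point X has camera coordinates R X + t. Camera axes: x right, y down, z forward; pixel columns grow to the right and rows downward; lengths in m; the calibration is good to about 2 mm. A picture is of the moment at which its call begins. There is no depth.
- bot.job_done(): hands the job in; it is judged then, once.
Trained networks look in the newest picture that a camera, given by its name, has taken for a name from the list of things; names that differ only in an ending like _2 or _b are one class to them, and where a whole thing is asked for, a point or a joint stands for the part that bears it (a point fixed in the world has none). Each returns a list of dicts, best first, with "p" (0 to 1); they miss things now and then, are a little off and sometimes report something else, mostly with a low value. They report only what shows in the picture. A call takes as long as a camera call. They do not tell look-alikes from the thing itself.
- bot.boxes_of(camera, query): "extent" ([left, top, right, bottom] in pixels, round what is visible of it).
- bot.trace(camera, query): "region" (384x512 bool, what is visible of it) and "extent" ([left, top, right, bottom] in pixels, round what is visible of it).
- bot.landmark_of(camera, query): "pixel" ([column, row] in pixels: a listed point, or the origin of a listed thing).
The state is a dict: "time": time; "q": joint angles; "qd": joint speeds; "joint_efforts": joint torques, N m; "ee_pos": TCP position; "tcp_rot": TCP orientation; "wrist_force": force on the tool from outside, world axes, zero at the start; "torque": the same for the moment, N m; "opening": finger opening in m; "grasp_force": force on a finger pad.
Only numpy, scipy, OpenCV 4.12 (cv2) and the standard library are available. Lean on these libraries where they do the work, as an engineer would, in place of code of your own. Each camera call takes 0.05 s, during which the arm holds its last target. There are 200 camera calls.

## Working session

There is one attempt and no reset: what is moved stays moved. The work goes in short steps, Python scripts to look and compute and a tool call to move; the robot and the scene stay as the last step left them, time stands still between calls to the robot, and variables do not carry over. Pictures are saved under pics/ and viewed, at most 10 in all, crops included, and the job is handed in when it is done.

Besides the shell and the picture viewer there is one more tool, called after "Emit:" as name(argument=value, ...) on one line, values as JSON. send_rows: Moves the arm, as the interface text tells. Its arguments: {"type":"object","properties":{"moves":{"type":"array"},"squeeze":{"type":"number"}},"required":["moves"]}

```bash
mkdir -p pics
cat > h.py <<'E'
from workcell import bot
import numpy as np, cv2
def shot(cam,fn=None):
    c=bot.camera(cam)
    if fn: cv2.imwrite('pics/'+fn,c['color'][:,:,::-1])
    return c
def ray(c,px):
    K,R,t=map(np.array,(c['camera_matrix'],c['R'],c['t']))
    d=R.T@np.linalg.solve(K,[px[0],px[1],1]); return -R.T@t,d/np.linalg.norm(d)
def onz(c,px,z):
    o,d=ray(c,px); return o+d*(z-o[2])/d[2]
def proj(c,X):
    p=np.array(c['camera_matrix'])@(np.array(c['R'])@np.array(X)+np.array(c['t'])); return p[:2]/p[2]
def tri(L):
    A=np.zeros((3,3));b=np.zeros(3)
    for c,px in L:
        o,d=ray(c,px);P=np.eye(3)-np.outer(d,d);A+=P;b+=P@o
    X=np.linalg.solve(A,b); return X,[np.round(proj(c,X)-px,1) for c,px in L]
E
python3 - <<'E'
from h import *
np.set_printoptions(precision=3,suppress=True)
im=[]
for cam in ('scene','side'):
    c=shot(cam); im.append(c['color'])
    o=ray(c,(256,192)); print(cam,o)
    for q in ('filter_box','flap_hinge','ring_eye','hook_rod','rod_handle','rod_collar','rest','rest_seat','flux_bottle','solder_spool','heat_sink'):
        print(q,[(round(d['p'],2),np.round(d['pixel'])) for d in bot.landmark_of(cam,q)[:4]])
    print('box rest',[(round(d['p'],2),np.round(d['extent'])) for d in bot.boxes_of(cam,'rest')])
for n,i in zip('ab',im): cv2.imwrite(f'pics/{n}.png',cv2.resize(i[:,:,::-1],(800,600),interpolation=cv2.INTER_CUBIC))
print(bot.get_obs())
E
```

```text
scene (array([0.651, 0.517, 0.848]), array([-0.045, -0.616, -0.787]))
filter_box [(0.79, array([246., 231.]))]
flap_hinge [(0.56, array([233., 198.])), (0.27, array([214., 183.]))]
ring_eye [(0.89, array([240., 175.]))]
hook_rod [(0.66, array([310., 194.]))]
rod_handle [(0.81, array([318., 151.]))]
rod_collar [(0.68, array([314., 161.])), (0.17, array([231., 198.]))]
rest [(0.95, array([308., 203.])), (0.81, array([239., 295.]))]
rest_seat [(0.86, array([312., 161.])), (0.82, array([241., 271.]))]
flux_bottle [(0.66, array([181., 308.]))]
solder_spool [(0.96, array([216., 176.])), (0.41, array([308., 197.]))]
heat_sink [(0.73, array([285., 247.]))]
box rest [(0.85, array([282., 155., 321., 217.])), (0.72, array([217., 261., 258., 312.]))]
side (array([1.092, 0.533, 0.971]), array([-0.427, -0.478, -0.768]))
filter_box [(0.98, array([241., 216.]))]
flap_hinge [(0.7, array([225., 192.]))]
ring_eye [(0.65, array([236., 169.]))]
hook_rod [(0.63, array([263., 165.]))]
rod_handle []
rod_collar []
rest [(0.84, array([262., 172.])), (0.69, array([278., 254.]))]
rest_seat [(0.63, array([263., 136.])), (0.57, array([278., 227.]))]
flux_bottle [(0.89, array([248., 291.]))]
solder_spool [(0.97, array([191., 194.]))]
heat_sink [(0.75, array([275., 209.]))]
box rest [(0.88, array([264., 222., 293., 271.])), (0.65, array([243., 141., 273., 187.]))]
{'time': 1.3, 'q': array([-0.   ,  4.977, 10.078, 95.098,  0.001, 90.001]), 'qd': array([-0.072, -0.01 ,  0.029, -0.06 , -0.001, -0.033]), 'joint_efforts': array([  0.002, -52.011,  46.485,   0.002,   0.   ,   0.   ]), 'ee_pos': array([0.55 , 0.   , 0.231]), 'tcp_rot': array([179.997,  -0.001,  89.999]), 'wrist_force': array([ 0.255,  0.093, -0.775]), 'torque': array([-0.036,  0.045, -0.021]), 'grasp_force': 0.0, 'opening': 0.08514688181101965}
```

View pics/a.png

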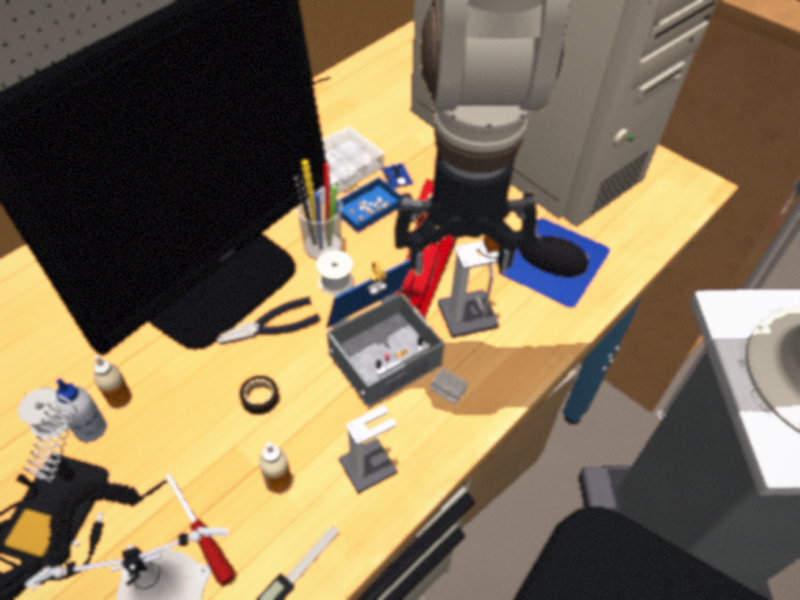

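View pics/b.png

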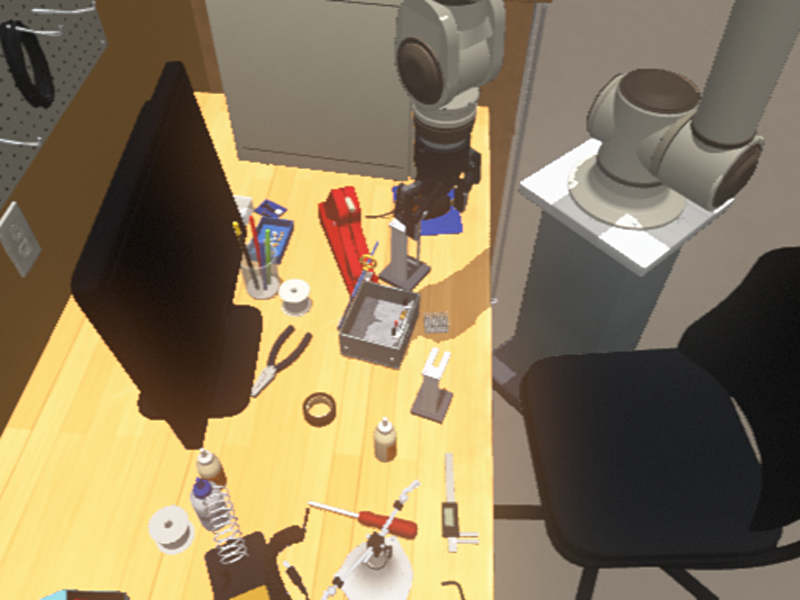

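The scene view (512-px scale) shows the box near (246,231) with its flap open and the ring at about (240,175). The rod hangs in the near rest (308,203), partly hidden by the gripper, and a second, empty rest stands at (239,295).

Run:
```python
from h import *
np.set_printoptions(precision=3,suppress=True)
a=shot('scene');b=shot('side')
for n,p,q in [('box',(246,231),(241,216)),('hinge',(233,198),(225,192)),('ring',(240,175),(236,169)),('rod',(310,194),(263,165)),('restA',(308,203),(262,172)),('seatA',(312,161),(263,136)),('restB',(239,295),(278,254)),('seatB',(241,271),(278,227)),('spool',(216,176),(191,194)),('hs',(285,247),(275,209)),('bottle',(181,308),(248,291))]:
    print(n,*tri([(a,p),(b,q)]))
```

```text
box [ 0.628 -0.047 -0.019] [array([-0.1,  0.8]), array([-0.3, -0.6])]
hinge [ 0.656 -0.075  0.075] [array([ 0.1, -0.9]), array([0.3, 0.7])]
ring [ 0.642 -0.046  0.181] [array([-0.1,  0.5]), array([-0.1, -0.3])]
rod [ 0.478 -0.126  0.016] [array([ 0. , -0.1]), array([0. , 0.1])]
restA [ 0.479 -0.128 -0.018] [array([ 0.1, -0.9]), array([0.3, 0.6])]
seatA [ 0.491 -0.117  0.143] [array([ 0.1, -0.8]), array([0.2, 0.6])]
restB [0.646 0.121 0.009] [array([-0. ,  0.4]), array([-0.1, -0.2])]
seatB [0.642 0.113 0.105] [array([ 0.2, -2.5]), array([1. , 1.7])]
spool [ 0.698 -0.183  0.009] [array([-0.3,  2.1]), array([-0.6, -1.7])]
hs [ 0.544 -0.002 -0.014] [array([-0. ,  0.5]), array([-0.2, -0.3])]
bottle [ 0.762  0.14  -0.01 ] [array([-0.2,  1.6]), array([-0.7, -1.1])]
```

Emit:
send_rows(moves=[-0.5, 1, 1, 0, 0, 0, -1, -0.5, 1, 1, 0, 0, 0, -1, -0.5, 1, 1, 0, 0, 0, -1, -0.5, 1, 1, 0, 0, 0, -1, 0, 1, 1, 0, 0, 0, -1, 0, 1, 0, 0, 0, 0, -1])

```text
time: 2.15
ee_pos: [0.5002, 0.1509, 0.3585]
tcp_rot: [179.8, -0.1, 90.0]
wrist_force: [-0.2, 0.5, -0.3]
opening: 0.0855
grasp_force: 0.0
```

```bash
cat > m.py <<'E'
from h import *
np.set_printoptions(precision=3,suppress=True)
def look(pre,cams=('scene','side','wrist'),qs=('filter_box','flap_hinge','ring_eye','hook_rod','rod_handle','rod_collar','rest','rest_seat')):
    out={}
    for cam in cams:
        c=shot(cam,pre+cam+'.png'); out[cam]=c
        print(cam,ray(c,(256,192)))
        for q in qs:
            print(' ',q,[(round(d['p'],2),np.round(d['pixel'],1)) for d in bot.landmark_of(cam,q)[:3]])
    return out
E
python3 - <<'E'
from m import *
o=look('c')
s=lambda n,x,y,w,h:cv2.resize(o[n]['color'][y:y+h,x:x+w,::-1],(400,300),interpolation=cv2.INTER_CUBIC)
cv2.imwrite('pics/c.png',np.vstack([np.hstack([s('scene',170,120,180,135),s('side',170,110,160,120)]),np.hstack([s('wrist',0,0,512,384),s('scene',260,120,80,60)])]))
E
```

```text
scene (array([0.651, 0.517, 0.848]), array([-0.045, -0.616, -0.787]))
  filter_box [(0.64, array([246.9, 232.6]))]
  flap_hinge [(0.74, array([306.6, 198.2])), (0.71, array([232.1, 198.2]))]
  ring_eye [(0.57, array([242.4, 175.1])), (0.23, array([305.6, 193.4]))]
  hook_rod [(0.4, array([305.6, 193.5]))]
  rod_handle []
  rod_collar [(0.28, array([307.5, 193.7]))]
  rest [(0.93, array([307.8, 199.6])), (0.81, array([237.7, 294.6]))]
  rest_seat [(0.69, array([240.5, 271.4]))]
side (array([1.092, 0.533, 0.971]), array([-0.427, -0.478, -0.768]))
  filter_box []
  flap_hinge [(0.65, array([222.7, 196.2]))]
  ring_eye [(0.66, array([236.1, 166.3]))]
  hook_rod [(0.86, array([264.5, 166.2]))]
  rod_handle [(0.83, array([263.3, 128.9]))]
  rod_collar [(0.81, array([259.8, 135.8]))]
  rest [(0.9, array([264. , 173.9])), (0.85, array([280.2, 252.9]))]
  rest_seat [(0.89, array([265.9, 136.6])), (0.79, array([281.3, 230. ]))]
wrist (array([0.5  , 0.231, 0.499]), array([-0.005, -0.305, -0.952]))
  filter_box [(0.96, array([334.4, 249. ]))]
  flap_hinge [(0.93, array([359.4, 296.6]))]
  ring_eye [(0.63, array([373.1, 334.1]))]
  hook_rod [(0.82, array([250.4, 301. ]))]
  rod_handle [(0.66, array([243.9, 369.4]))]
  rod_collar [(0.56, array([247.7, 353.2]))]
  rest [(0.95, array([253.6, 291.4])), (0.71, array([352.4, 163.8])), (0.69, array([375.3, 332. ]))]
  rest_seat [(0.81, array([369.9, 182.3])), (0.6, array([250.4, 352.4]))]
```

View pics/c.png

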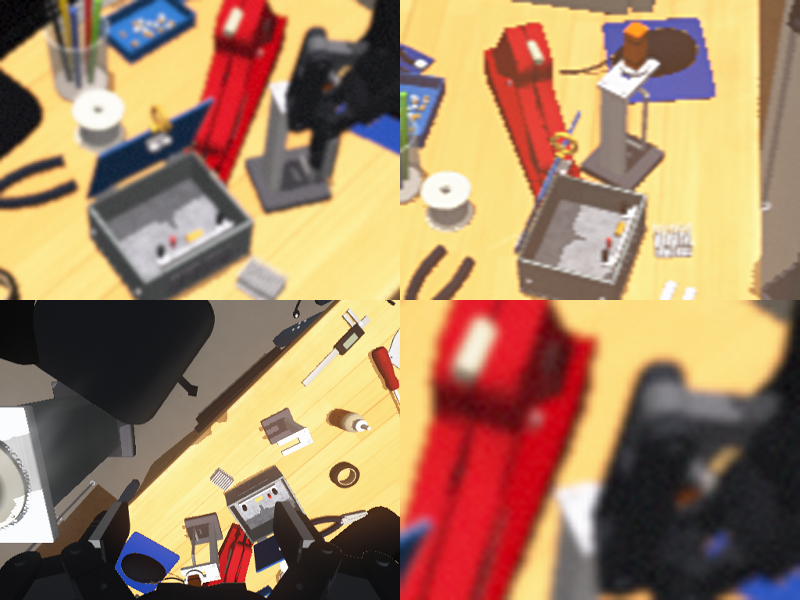

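The crop shows the rod hanging in the tall rest, with the slanted shaft visible below its fork (side view). The wrist view shows the box, both rests and the spool, but the rod sits at the bottom edge. I'll move the wrist over for a centred view.

Emit:
send_rows(moves=[0.8, -1, 0.2, 0, 0, 0, -1, 0.8, -1, 0.2, 0, 0, 0, -1, 0.4, -1, 0, 0, 0, 0, -1, 0, -1, 0, 0, 0, 0, -1, 0, -1, 0, 0, 0, 0, -1, 0, 0, 0, 0, 0, 0, -1])

```text
time: 4.25
ee_pos: [0.55, 0.0238, 0.3663]
tcp_rot: [180.0, 0.0, 89.9]
wrist_force: [0.7, 0.3, -0.5]
opening: 0.0856
grasp_force: 0.0
```

Run:
```python
from m import *
o=look('d',('wrist',))
import pickle
pickle.dump(o,open('d.pkl','wb'))
cv2.imwrite('pics/d.png',cv2.resize(o['wrist']['color'][:,:,::-1],(800,600),interpolation=cv2.INTER_CUBIC))
```

```text
wrist (array([0.55 , 0.105, 0.509]), array([-0.005, -0.306, -0.952]))
  filter_box [(0.96, array([310.1, 180.8]))]
  flap_hinge [(0.84, array([330.4, 219.3]))]
  ring_eye [(0.69, array([337.1, 235.9]))]
  hook_rod [(0.81, array([221.3, 232.7])), (0.16, array([251.6, 152.3]))]
  rod_handle [(0.59, array([330.5, 220.1])), (0.57, array([207.9, 284.3]))]
  rod_collar [(0.83, array([207.6, 269.8]))]
  rest [(0.78, array([322. ,  80.3])), (0.57, array([219.7, 226.8]))]
  rest_seat [(0.66, array([338. ,  76.4])), (0.56, array([211.1, 271.2]))]
```

View pics/d.png

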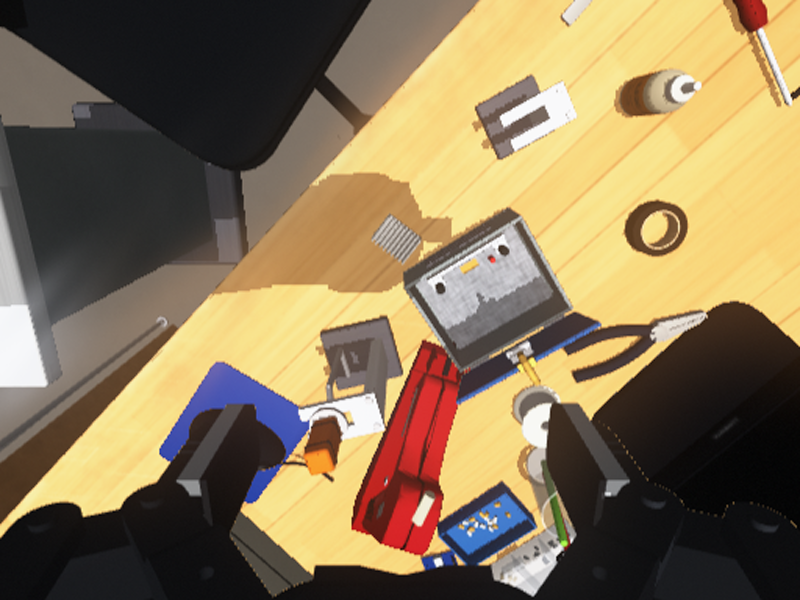

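The wrist view shows the rest with its fork pointing image-left, with the orange handle top at about (320,460)/800. The box rear edge runs from roughly (465,370) to (573,305), so the hinge lies at about +32° in world. I'll zoom in to pick corners.

Run:
```python
from m import *
import pickle
c=pickle.load(open('d.pkl','rb'))['wrist'];im=c['color'][:,:,::-1]
f=lambda x,y:cv2.resize(im[y:y+120,x:x+80],(400,600),interpolation=cv2.INTER_CUBIC)
g=cv2.resize(im[130:250,180:260],(400,600),interpolation=cv2.INTER_CUBIC)
A=cv2.resize(im[195:307,185:260],(400,597),interpolation=cv2.INTER_CUBIC)
B=cv2.resize(im[128:251,252:372],(400,410),interpolation=cv2.INTER_CUBIC)
B=np.vstack([B,np.zeros((187,400,3),np.uint8)])
cv2.imwrite('pics/e.png',np.hstack([A,B]))
```

```text
(no output)
```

View pics/e.png

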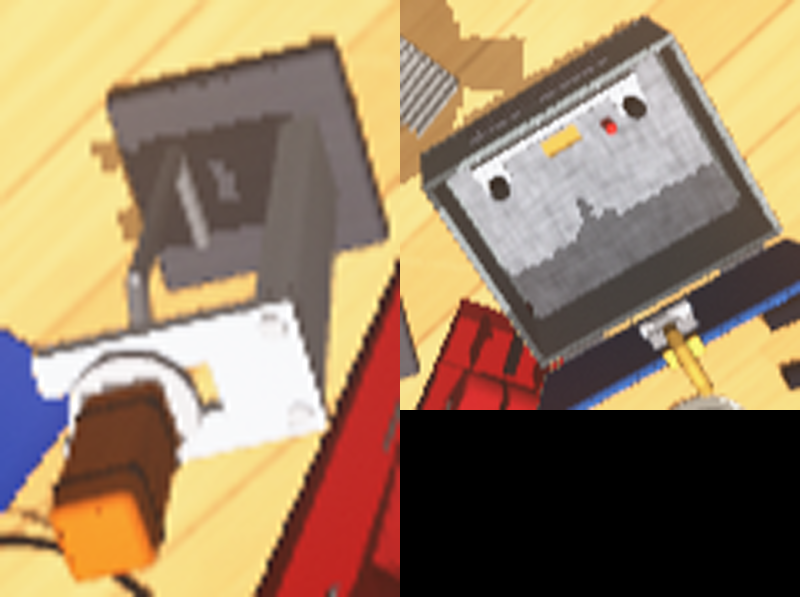

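Zoom: the handle's top face is centred at crop (107,538), the fork's upper edge runs (33,358)–(290,303), and the box's top rim corners are at (422,187), (670,35), (782,235), (545,362).

Run:
```python
from m import *
import pickle
c=pickle.load(open('d.pkl','rb'))['wrist']
L=lambda p:(185+p[0]/5.333,195+p[1]/5.333)
Rr=lambda p:(252+p[0]/3.333,128+p[1]/3.333)
print('handle top',onz(c,L((107,538)),.195))
for p in [(50,520),(140,498),(160,555),(78,582)]: print(onz(c,L(p),.195))
f=[onz(c,L(p),.14) for p in [(33,358),(290,303),(328,425)]]
print('fork',f); d=f[1]-f[0]; print(np.degrees(np.arctan2(d[1],d[0])),np.linalg.norm(d), np.linalg.norm(f[2]-f[1]))
f=[onz(c,L(p),.0) for p in [(112,95),(333,42),(386,237)]]
print('plate',f); d=f[1]-f[0]; print(np.degrees(np.arctan2(d[1],d[0])))
k=[onz(c,Rr(p),.062) for p in [(22,187),(270,35),(382,235),(145,362)]]
print('box',k,np.mean(k,0))
for i,j in ((0,1),(3,2),(0,3),(1,2)):
    d=k[j]-k[i]; print(np.linalg.norm(d),np.degrees(np.arctan2(d[1],d[0])))
print('ring foot',ray(c,(337.1,235.9)))
a=shot('side')
print(tri([(c,(337.1,235.9)),(a,(236.1,166.3))]))
print('monitor',[onz(a,p,.1) for p in [(115,40),(165,175)]])
```

```text
handle top [ 0.49  -0.12   0.195]
[ 0.478 -0.116  0.195]
[ 0.497 -0.11   0.195]
[ 0.501 -0.125  0.195]
[ 0.483 -0.132  0.195]
fork [array([ 0.464, -0.108,  0.14 ]), array([ 0.527, -0.094,  0.14 ]), array([ 0.535, -0.127,  0.14 ])]
13.251353711341567 0.0644127866262404 0.03474035393735168
plate [array([ 0.463, -0.095,  0.   ]), array([ 0.533, -0.077,  0.   ]), array([ 0.549, -0.145,  0.   ])]
14.09164182994932
box [array([ 0.552, -0.026,  0.062]), array([0.654, 0.039, 0.062]), array([ 0.71 , -0.049,  0.062]), array([ 0.608, -0.11 ,  0.062])] [ 0.631 -0.037  0.062]
0.1216460852065661 32.41043328127954
0.11894360327431733 30.934593451962524
0.10066999438472496 -56.11009728787365
0.10369997535685391 -57.66844699205978
ring foot (array([0.55 , 0.105, 0.509]), array([ 0.237, -0.42 , -0.876]))
(array([ 0.638, -0.05 ,  0.183]), [array([-0.2, -0.6]), array([-0.2, -0.2])])
monitor [array([ 0.533, -0.859,  0.1  ]), array([ 0.751, -0.206,  0.1  ])]
```

Emit:
send_rows(moves=[-0.4, -0.96, -0.4, 0, 0, 0.27, -1, -0.4, -0.96, -0.4, 0, 0, 0.27, -1, -0.4, -0.96, -0.4, 0, 0, 0.27, -1, -0.4, -0.96, -0.4, 0, 0, 0.27, -1, -0.4, -0.96, -0.4, 0, 0, 0.27, -1, -0.4, -0.96, -0.4, 0, 0, 0.27, -1, 0, 0, -0.4, 0, 0, 0, -1, 0, 0, 0, 0, 0, 0, -1])

```text
time: 5.75
ee_pos: [0.4899, -0.1186, 0.2956]
tcp_rot: [-180.0, -0.0, 103.9]
wrist_force: [0.1, 0.6, 0.6]
opening: 0.0851
grasp_force: 0.0
```

Run:
```python
from m import *
o=look('f',('scene','side','wrist'),('rod_handle','rod_collar','hook_rod','ring_eye','rest_seat'))
c=o['wrist'];s=bot.get_obs();print(s['ee_pos'],s['tcp_rot'])
im=o['wrist']['color'][:,:,::-1].copy()
R=14*np.pi/180
for dx,dy in ((1,1),(1,-1),(-1,-1),(-1,1)):
    p=proj(c,[.49+.01*(dx*np.cos(R)-dy*np.sin(R)),-.12+.01*(dx*np.sin(R)+dy*np.cos(R)),.195]); cv2.circle(im,tuple(int(round(v)) for v in p),1,(0,255,0),-1)
cv2.imwrite('pics/f.png',cv2.resize(im,(800,600),interpolation=cv2.INTER_CUBIC))
```

```text
scene (array([0.651, 0.517, 0.848]), array([-0.045, -0.616, -0.787]))
  rod_handle [(0.76, array([315.9, 151.2]))]
  rod_collar [(0.74, array([313.1, 159.7]))]
  hook_rod [(0.85, array([307.7, 192.1])), (0.4, array([313.4, 160.5]))]
  ring_eye [(0.75, array([242.4, 175.2])), (0.65, array([286.4, 247.4]))]
  rest_seat [(0.96, array([239.5, 269.8])), (0.9, array([312.7, 158.7]))]
side (array([1.092, 0.533, 0.971]), array([-0.427, -0.478, -0.768]))
  rod_handle [(0.67, array([261.3, 127.2]))]
  rod_collar [(0.55, array([258. , 137.5]))]
  hook_rod [(0.64, array([261.4, 166.4])), (0.18, array([241.5, 216. ]))]
  ring_eye [(0.53, array([235.1, 169.9]))]
  rest_seat [(0.98, array([281.7, 230.3])), (0.61, array([268. , 136.9])), (0.33, array([276.9, 209.3]))]
wrist (array([ 0.471, -0.04 ,  0.439]), array([ 0.069, -0.298, -0.952]))
  rod_handle [(0.58, array([255.1, 185.7])), (0.16, array([254.8, 179.5]))]
  rod_collar [(0.63, array([254.6, 179.9]))]
  hook_rod [(0.67, array([255.8, 156.9]))]
  ring_eye [(0.73, array([458.9, 154.8])), (0.33, array([322. ,  59.4])), (0.28, array([253.5, 187. ]))]
  rest_seat [(0.58, array([256.7, 176. ]))]
[ 0.49  -0.119  0.296] [-180.       0.002  103.918]
```

View pics/f.png

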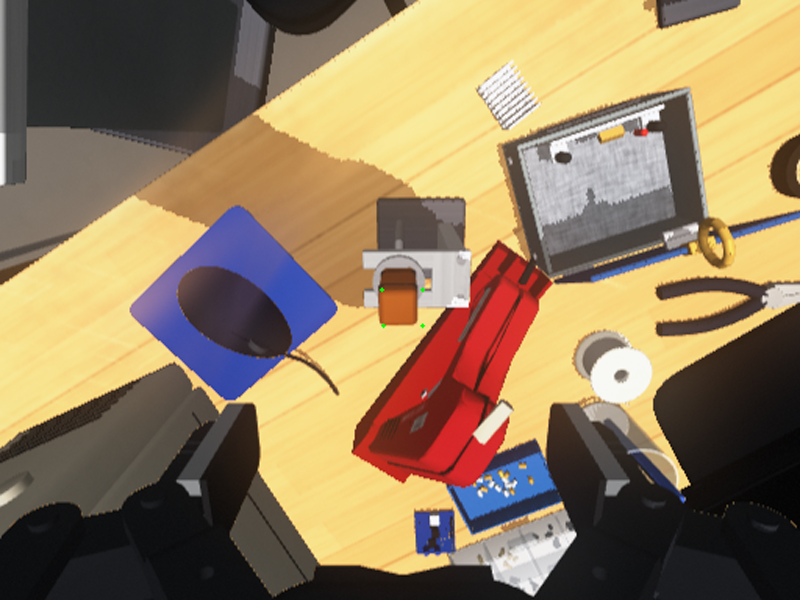

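The predicted handle corners (green) match the handle at about (400,308), and the yaw is aligned. Descending to grip.

Emit:
send_rows(moves=[0, 0, -0.95, 0, 0, 0, -1, 0, 0, -0.95, 0, 0, 0, -1, 0, -0.04, -0.95, 0, 0, 0, -1, 0, 0, -0.95, 0, 0, 0, -1, 0, 0, -0.95, 0, 0, 0, -1, 0, 0, -0.95, 0, 0, 0, -1, 0, 0, 0, 0, 0, 0, -1])

```text
time: 7.52
ee_pos: [0.4891, -0.1198, 0.1523]
tcp_rot: [-179.9, -0.1, 103.9]
wrist_force: [-0.2, -0.4, -0.1]
opening: 0.0856
grasp_force: 0.0
```

Emit:
send_rows(moves=[0, 0, 0, 0, 0, 0, 1, 0, 0, 0, 0, 0, 0, 1, 0, 0, 0, 0, 0, 0, 1, 0, 0, 0, 0, 0, 0, 1, 0, 0, 0, 0, 0, 0, 1, 0, 0, 0, 0, 0, 0, 1], squeeze=70)

```text
time: 8.28
ee_pos: [0.4903, -0.1201, 0.1543]
tcp_rot: [179.9, 0.0, 103.9]
wrist_force: [-1.1, -0.6, 5.7]
opening: 0.0194
grasp_force: 68.5
```

Emit:
send_rows(moves=[0, 0, 0.2, 0, 0, 0, 1, 0, 0, 0.2, 0, 0, 0, 1, 0, 0, 0, 0, 0, 0, 1, -0.5, -0.12, 0, 0, 0, 0, 1, -0.7, -0.17, 0, 0, 0, 0, 1, -0.7, -0.18, 0, 0, 0, 0, 1, -0.5, -0.12, 0, 0, 0, 0, 1, 0, 0, 0, 0, 0, 0, 1])

```text
time: 9.28
ee_pos: [0.4293, -0.135, 0.1641]
tcp_rot: [180.0, 0.0, 103.9]
wrist_force: [-0.1, -0.5, -1.8]
opening: 0.0192
grasp_force: 68.7
```

Emit:
send_rows(moves=[0, 0, 0.87, 0, 0, 0, 1, 0, 0, 0.87, 0, 0, 0.96, 1, 0, 0, 0.87, 0, 0, 0.96, 1, 0, 0, 0.87, 0, 0, 0.96, 1, 0, 0, 0.87, 0, 0, 0.96, 1, 0, 0, 0.87, 0, 0, 0.96, 1, 0.2, 0.1, 0.87, 0, 0, 0.96, 1, 0.6, 0.2, 0, 0, 0, 0.97, 1])

```text
time: 10.28
ee_pos: [0.4508, -0.1273, 0.318]
tcp_rot: [180.0, 0.2, 162.0]
wrist_force: [1.1, -0.5, -1.6]
opening: 0.0194
grasp_force: 68.7
```

Emit:
send_rows(moves=[0.9, 0.3, 0, 0, 0, 0.97, 1, 0.9, 0.3, 0, 0, 0, 0.97, 1, 0.9, 0.3, 0, 0, 0, 0.97, 1, 0.9, 0.3, 0, 0, 0, 0.97, 1, 0.9, 0.3, 0, 0, 0, 0.97, 1, 0.9, 0.3, 0, 0, 0, 0.97, 1, 0.6, 0.34, 0, 0, 0, 0, 1, 0, 0, 0, 0, 0, 0, 1])

```text
time: 11.28
ee_pos: [0.601, -0.0731, 0.3148]
tcp_rot: [179.9, -0.1, -148.2]
wrist_force: [0.2, -0.1, -1.7]
opening: 0.0189
grasp_force: 68.8
```

Run:
```python
from m import *
import pickle
o=look('g',('scene','side','wrist'),('rod_collar','hook_rod','ring_eye','flap_hinge'))
pickle.dump(o,open('g.pkl','wb'))
s=bot.get_obs();print(s['ee_pos'],s['tcp_rot'],s['q'])
P=s['ee_pos']-[0,0,.134]
for n in o: print(n,'rod pred',proj(o[n],P),'ring pred',proj(o[n],[.639,-.05,.181]))
s=lambda n,x,y,w,h:cv2.resize(o[n]['color'][y:y+h,x:x+w,::-1],(400,300),interpolation=cv2.INTER_CUBIC)
cv2.imwrite('pics/g.png',np.vstack([np.hstack([s('scene',200,135,80,60),s('side',200,130,80,60)]),np.hstack([s('wrist',0,0,512,384),s('wrist',176,100,160,120)])]))
```

```text
scene (array([0.651, 0.517, 0.848]), array([-0.045, -0.616, -0.787]))
  rod_collar [(0.76, array([264.8, 118.1]))]
  hook_rod [(0.96, array([262.4, 165.3]))]
  ring_eye [(0.9, array([242.9, 172.8]))]
  flap_hinge [(0.77, array([233.6, 196. ])), (0.58, array([244.3, 230.3])), (0.58, array([266.9, 106.6]))]
side (array([1.092, 0.533, 0.971]), array([-0.427, -0.478, -0.768]))
  rod_collar [(0.51, array([238., 113.])), (0.24, array([223.2, 195. ]))]
  hook_rod [(0.57, array([240.2, 150.4]))]
  ring_eye [(0.67, array([233.8, 166.6])), (0.35, array([225.5, 192.7]))]
  flap_hinge [(0.62, array([222.4, 194.4]))]
wrist (array([ 0.531, -0.117,  0.459]), array([ 0.262,  0.156, -0.952]))
  rod_collar [(0.64, array([256.3, 246.8]))]
  hook_rod [(0.62, array([257.6, 185.5]))]
  ring_eye [(0.63, array([256.5, 231.2]))]
  flap_hinge [(0.64, array([227. , 193.2]))]
[ 0.6   -0.074  0.316] [-179.999    0.003 -148.22 ] [ -7.009  16.212  32.712 106.498   0.001 -38.788]
scene rod pred [261.188 163.675] ring pred [241.356 173.556]
side rod pred [241.846 153.786] ring pred [235.619 166.956]
wrist rod pred [257.947 184.502] ring pred [257.587 230.723]
```

View pics/g.png

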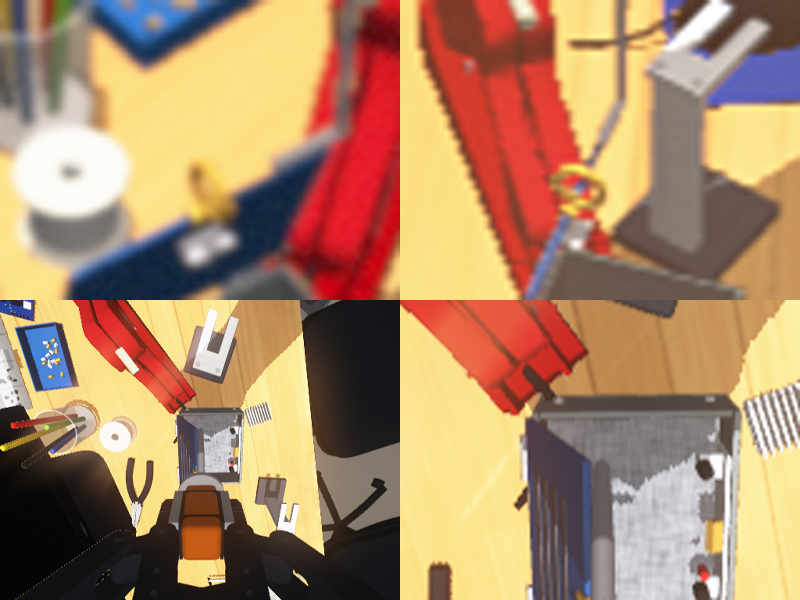

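The side crop shows the ring at crop (578,188), which is px (235.6,167.6) and matches the prediction. The foot points at it, with the shaft bottom at about (244.4,150). Now checking the foot against predicted pixels.

Run:
```python
from m import *
import pickle
o=pickle.load(open('g.pkl','rb'))
y=np.array([np.cos(np.radians(211.8)),np.sin(np.radians(211.8)),0])
P=np.array([.6,-.074,.316-.134])
for n in ('scene','side'):
    c=o[n]
    print(n,[(k,proj(c,P+y*k)) for k in (.016,0,-.017)],'85up',proj(c,P+y*.016+[0,0,.085]))
    im=c['color'].astype(int); x0,y0=(225,155)
    m=(im[:,:,0]>130)&(im[:,:,2]<90)&(im[:,:,1]>100)
    sub=m[155:185,225:255]; ys,xs=np.nonzero(sub)
    print('brass',len(xs),xs.mean()+225,ys.mean()+155,xs.min()+225,xs.max()+225,ys.min()+155,ys.max()+155)
sub=o['side']['color'][135:180,225:255,::-1]; sc=o['scene']['color'][150:195,235:280,::-1]
cv2.imwrite('pics/h.png',np.hstack([cv2.resize(sub,(400,600),interpolation=cv2.INTER_CUBIC),cv2.resize(sc,(400,600),interpolation=cv2.INTER_CUBIC)]))
```

```text
scene [(0.016, array([267.909, 160.301])), (0, array([261.166, 163.599])), (-0.017, array([253.91 , 167.149]))] 85up [270.189 128.78 ]
brass 57 241.26315789473685 174.08771929824562 238 246 168 179
side [(0.016, array([243.832, 149.388])), (0, array([241.773, 153.753])), (-0.017, array([239.544, 158.477]))] 85up [243.608 123.476]
brass 78 237.32051282051282 170.64102564102564 230 251 156 183
```

View pics/h.png

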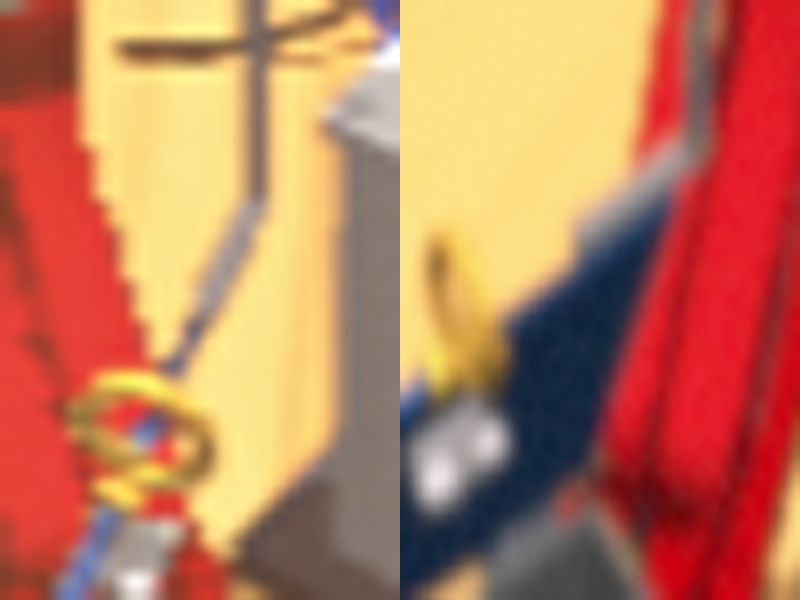

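Foot and ring both sit within about 1 px of prediction and share the same offset, so I'll insert along (0.85, 0.53) in two stages.

Emit:
send_rows(moves=[0.34, 0.21, 0, 0, 0, 0, 1, 0.34, 0.21, 0, 0, 0, 0, 1, 0.2, 0.125, 0, 0, 0, 0, 1, 0.14, 0.09, 0, 0, 0, 0, 1, 0.1, 0.065, 0, 0, 0, 0, 1, 0, 0, 0, 0, 0, 0, 1])

```text
time: 12.78
ee_pos: [0.6281, -0.0562, 0.316]
tcp_rot: [180.0, -0.0, -148.2]
wrist_force: [-0.3, -0.1, -1.3]
opening: 0.0196
grasp_force: 68.6
```

Emit:
send_rows(moves=[0.14, 0.09, 0, 0, 0, 0, 1, 0.14, 0.09, 0, 0, 0, 0, 1, 0.14, 0.08, 0, 0, 0, 0, 1, 0, 0, 0, 0, 0, 0, 1])

```text
time: 13.28
ee_pos: [0.6388, -0.0496, 0.3158]
tcp_rot: [180.0, -0.0, -148.2]
wrist_force: [-0.1, -0.2, -1.7]
opening: 0.0194
grasp_force: 68.6
```

Run:
```python
from m import *
o={n:shot(n) for n in('scene','side')}
s=bot.get_obs();print(s['ee_pos'],s['wrist_force'])
sub=o['side']['color'][135:180,220:265,::-1]; sc=o['scene']['color'][150:195,225:270,::-1]
cv2.imwrite('pics/i.png',np.hstack([cv2.resize(sub,(400,400),interpolation=cv2.INTER_CUBIC),cv2.resize(sc,(400,400),interpolation=cv2.INTER_CUBIC)]))
```

```text
[ 0.639 -0.05   0.316] [-0.335  0.462 -1.208]
```

View pics/i.png

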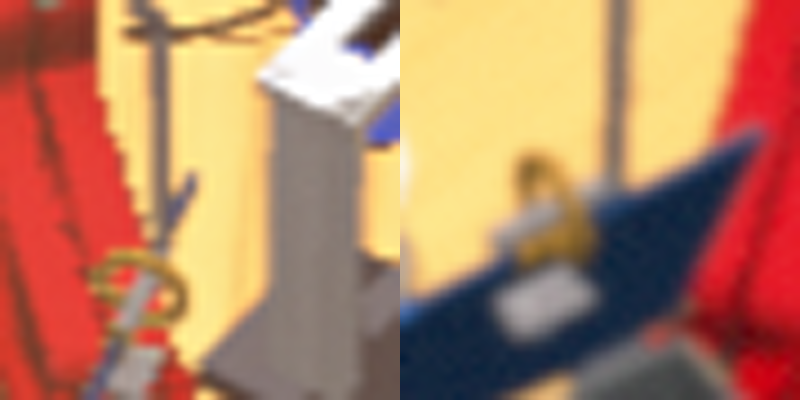

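The foot is through the ring in both views (side crop (140,290), scene crop (540,220)) with no contact force. Starting to swing the flap along its arc.

Emit:
send_rows(moves=[-0.12, 0.19, -0.095, 0, 0, 0, 1, -0.12, 0.19, -0.095, 0, 0, 0, 1, -0.12, 0.19, -0.095, 0, 0, 0, 1, 0, 0, 0, 0, 0, 0, 1])

```text
time: 13.88
ee_pos: [0.6291, -0.035, 0.3089]
tcp_rot: [180.0, -0.0, -148.2]
wrist_force: [-0.3, -0.8, -0.8]
opening: 0.0191
grasp_force: 68.7
```

Emit:
send_rows(moves=[-0.11, 0.18, -0.13, 0, 0, 0, 1, -0.11, 0.18, -0.13, 0, 0, 0, 1, -0.11, 0.18, -0.13, 0, 0, 0, 1, -0.1, 0.16, -0.16, 0, 0, 0, 1, -0.1, 0.16, -0.16, 0, 0, 0, 1, -0.1, 0.16, -0.16, 0, 0, 0, 1])

```text
time: 14.62
ee_pos: [0.6136, -0.0097, 0.2868]
tcp_rot: [-180.0, -0.0, -148.2]
wrist_force: [0.4, 0.1, -1.6]
opening: 0.0191
grasp_force: 68.8
```

```bash
cat > st.py <<'E'
from m import *
s=bot.get_obs(); e=s['ee_pos']; h=np.array([.660,-.083]); d=e[:2]-h
r=d@[-.53,.848]; l=d@[.848,.53]; z=e[2]-.134-.064
print('foot r',r,'lat',l,'z',z,'R',np.hypot(r,z),'th',np.arctan2(z,r),'F',s['wrist_force'],'t',s['time'],'T',s['torque'])
P=np.append(h+.123*np.cos(np.arctan2(z,r))*np.array([-.53,.848]),.064+.123*np.sin(np.arctan2(z,r)))
import sys
if len(sys.argv)>1:
  for n in ('scene','side'):
    c=shot(n); print(n,'ring at foot angle pred',proj(c,P),[(round(d['p'],2),np.round(d['pixel'],1)) for d in bot.landmark_of(n,'ring_eye')[:2]])
    th=[]
E
python3 st.py 1
```

```text
foot r 0.08672277724945454 lat -0.0005453963673401291 z 0.08883222343741981 R 0.12414509259207224 th 0.7974134558532878 F [ 0.422  0.091 -1.646] t 14.625 T [-0.052 -0.053  0.018]
scene ring at foot angle pred [254.51  199.128] [(0.94, array([252.3, 198.2]))]
side ring at foot angle pred [254.06  179.555] [(0.63, array([252.2, 179. ]))]
```

Emit:
send_rows(moves=[-0.086, 0.138, -0.184, 0, 0, 0, 1, -0.086, 0.138, -0.184, 0, 0, 0, 1, -0.086, 0.138, -0.184, 0, 0, 0, 1, -0.07, 0.113, -0.205, 0, 0, 0, 1, -0.07, 0.113, -0.205, 0, 0, 0, 1, -0.07, 0.113, -0.205, 0, 0, 0, 1, -0.03, 0.05, -0.11, 0, 0, 0, 1, -0.03, 0.05, -0.11, 0, 0, 0, 1])

```text
time: 15.82
ee_pos: [0.6005, 0.0114, 0.2524]
tcp_rot: [-180.0, 0.0, -148.2]
wrist_force: [0.2, -0.4, -1.4]
opening: 0.0193
grasp_force: 68.8
```

```bash
python3 st.py 1
```

```text
foot r 0.11157567595515759 lat -0.000435120563017566 z 0.05436236604654232 R 0.12411445647880262 th 0.4533748066499552 F [ 0.192 -0.427 -1.424] t 15.825 T [-0.067 -0.005  0.004]
scene ring at foot angle pred [261.154 218.207] [(0.68, array([262.4, 220.4]))]
side ring at foot angle pred [263.415 190.992] [(0.76, array([258.7, 190.6]))]
```

Emit:
send_rows(moves=[-0.03, 0.05, -0.15, 0, 0, 0, 1, -0.03, 0.045, -0.15, 0, 0, 0, 1, -0.03, 0.045, -0.15, 0, 0, 0, 1, -0.02, 0.04, -0.15, 0, 0, 0, 1, -0.02, 0.03, -0.1, 0, 0, 0, 1, 0, 0, 0, 0, 0, 0, 1])

```text
time: 16.77
ee_pos: [0.5972, 0.0166, 0.2348]
tcp_rot: [180.0, -0.0, -148.2]
wrist_force: [0.3, 0.7, -1.7]
opening: 0.0193
grasp_force: 68.8
```

Emit:
send_rows(moves=[-0.01, 0.02, -0.1, 0, 0, 0, 1, 0, 0, 0, 0, 0, 0, 1])

```text
time: 17.02
ee_pos: [0.597, 0.0171, 0.2323]
tcp_rot: [180.0, -0.0, -148.2]
wrist_force: [0.0, 0.3, -1.0]
opening: 0.0193
grasp_force: 68.8
```

Emit:
send_rows(moves=[-0.01, 0.02, -0.1, 0, 0, 0, 1, 0, 0, 0, 0, 0, 0, 1])

```text
time: 17.27
ee_pos: [0.5967, 0.0176, 0.2297]
tcp_rot: [180.0, -0.0, -148.2]
wrist_force: [0.1, -0.4, -3.0]
opening: 0.0191
grasp_force: 68.8
```

Emit:
send_rows(moves=[-0.01, 0.02, -0.08, 0, 0, 0, 1, 0, 0, 0, 0, 0, 0, 1])

```text
time: 17.52
ee_pos: [0.5965, 0.0181, 0.2278]
tcp_rot: [180.0, -0.0, -148.2]
wrist_force: [-0.4, 0.6, -2.4]
opening: 0.0193
grasp_force: 68.8
```

Emit:
send_rows(moves=[-0.01, 0.02, -0.08, 0, 0, 0, 1, 0, 0, 0, 0, 0, 0, 1])

```text
time: 17.77
ee_pos: [0.5963, 0.0186, 0.2258]
tcp_rot: [180.0, -0.0, -148.2]
wrist_force: [0.1, -0.2, -2.2]
opening: 0.0189
grasp_force: 68.8
```

```bash
python3 st.py 1
```

```text
foot r 0.11994600446108138 lat -0.0001962390318442158 z 0.027798135814551483 R 0.12312505976015607 th 0.22773496469719842 F [ 0.076 -0.163 -2.162] t 17.775 T [-0.006 -0.012 -0.031]
scene ring at foot angle pred [263.315 228.957] [(0.88, array([262.8, 226.8])), (0.37, array([263.2, 231.3]))]
side ring at foot angle pred [266.662 198.533] [(0.87, array([265. , 194.8]))]
```

Emit:
send_rows(moves=[-0.01, 0.01, -0.08, 0, 0, 0, 1, 0, 0, 0, 0, 0, 0, 1])

```text
time: 18.23
ee_pos: [0.596, 0.0188, 0.2238]
tcp_rot: [180.0, -0.0, -148.2]
wrist_force: [0.2, -0.7, -1.5]
opening: 0.0191
grasp_force: 68.8
```

Emit:
send_rows(moves=[0, 0.01, -0.08, 0, 0, 0, 1, 0, 0, 0, 0, 0, 0, 1])

```text
time: 18.48
ee_pos: [0.596, 0.0191, 0.2217]
tcp_rot: [180.0, -0.0, -148.2]
wrist_force: [-0.1, 0.2, -1.0]
opening: 0.0195
grasp_force: 68.9
```

Emit:
send_rows(moves=[-0.01, 0.01, -0.08, 0, 0, 0, 1, 0, 0, 0, 0, 0, 0, 1])

```text
time: 18.73
ee_pos: [0.5958, 0.0194, 0.22]
tcp_rot: [-180.0, 0.0, -148.2]
wrist_force: [-0.2, 0.1, -1.2]
opening: 0.0193
grasp_force: 69.1
```

Emit:
send_rows(moves=[0, 0.01, -0.08, 0, 0, 0, 1, 0, 0, 0, 0, 0, 0, 1])

```text
time: 18.98
ee_pos: [0.5959, 0.0196, 0.2187]
tcp_rot: [-180.0, 0.1, -148.2]
wrist_force: [-0.7, -0.5, 4.2]
opening: 0.019
grasp_force: 69.9
```

Emit:
send_rows(moves=[0, 0, -0.08, 0, 0, 0, 1, 0, 0, 0, 0, 0, 0, 1])

```text
time: 19.23
ee_pos: [0.5958, 0.0197, 0.2166]
tcp_rot: [-180.0, 0.0, -148.2]
wrist_force: [-0.9, 0.3, 4.9]
opening: 0.0194
grasp_force: 69.6
```

```bash
python3 st.py 1
```

```text
foot r 0.12107289767568702 lat -4.245594091755773e-06 z 0.01855959068390184 R 0.1224871624209711 th 0.15210862061822117 F [-0.947  0.269  4.942] t 19.225 T [0.118 0.3   0.023]
scene ring at foot angle pred [263.63  232.104] [(0.8, array([265.2, 233.2]))]
side ring at foot angle pred [267.211 200.974] [(0.74, array([264.8, 201.6]))]
```

Emit:
send_rows(moves=[0, 0, -0.06, 0, 0, 0, 1, 0, 0, 0, 0, 0, 0, 1])

```text
time: 19.68
ee_pos: [0.5957, 0.0197, 0.2141]
tcp_rot: [180.0, -0.0, -148.2]
wrist_force: [-1.1, 1.1, -0.3]
opening: 0.0191
grasp_force: 69.2
```

Emit:
send_rows(moves=[0, 0, -0.06, 0, 0, 0, 1, 0, 0, 0, 0, 0, 0, 1])

```text
time: 19.92
ee_pos: [0.5957, 0.0194, 0.2123]
tcp_rot: [180.0, -0.1, -148.2]
wrist_force: [-0.1, -0.2, -1.8]
opening: 0.0195
grasp_force: 68.6
```

Emit:
send_rows(moves=[0, 0, -0.05, 0, 0, 0, 1, 0, 0, 0, 0, 0, 0, 1])

```text
time: 20.18
ee_pos: [0.5958, 0.0195, 0.2115]
tcp_rot: [180.0, -0.0, -148.2]
wrist_force: [-0.3, 0.1, -1.6]
opening: 0.0193
grasp_force: 68.7
```

The force fell from about 6.5 N of resistance to no load, which looks like the snap. I'll check by feeling for the rigid stop in small steps.

Emit:
send_rows(moves=[0, 0, -0.03, 0, 0, 0, 1, 0, 0, 0, 0, 0, 0, 1])

```text
time: 20.42
ee_pos: [0.5958, 0.0195, 0.2112]
tcp_rot: [-180.0, 0.0, -148.2]
wrist_force: [0.1, 0.9, 0.4]
opening: 0.0192
grasp_force: 68.9
```

Emit:
send_rows(moves=[0, 0, -0.03, 0, 0, 0, 1, 0, 0, 0, 0, 0, 0, 1])

```text
time: 20.68
ee_pos: [0.5958, 0.0197, 0.2106]
tcp_rot: [-180.0, 0.0, -148.2]
wrist_force: [-0.3, 0.7, 3.3]
opening: 0.0193
grasp_force: 69.5
```

```bash
python3 st.py 1
```

```text
foot r 0.12105501832245068 lat -3.576042315080781e-06 z 0.012648542905516563 R 0.12171402178336546 th 0.1041081396657248 F [-0.268  0.718  3.329] t 20.675 T [ 0.124  0.253 -0.009]
scene ring at foot angle pred [263.724 233.968] []
side ring at foot angle pred [267.419 202.489] [(0.93, array([265.1, 200.5]))]
```

Emit:
send_rows(moves=[0, 0, -0.02, 0, 0, 0, 1, 0, 0, 0, 0, 0, 0, 1])

```text
time: 21.12
ee_pos: [0.5959, 0.0196, 0.2103]
tcp_rot: [-180.0, 0.0, -148.2]
wrist_force: [-0.4, 0.6, 6.2]
opening: 0.0193
grasp_force: 70.0
```

Emit:
send_rows(moves=[0, 0, -0.02, 0, 0, 0, 1, 0, 0, 0, 0, 0, 0, 1])

```text
time: 21.38
ee_pos: [0.5959, 0.0196, 0.2101]
tcp_rot: [-180.0, 0.1, -148.2]
wrist_force: [-1.2, 0.2, 8.8]
opening: 0.0191
grasp_force: 70.2
```

The stop is rigid at about 10 N of total load and 2.7 N per 0.5 mm, so the flap is home. Centring in the ring and withdrawing along rod +y.

Emit:
send_rows(moves=[0, 0, 0.14, 0, 0, 0, 1, 0, 0, 0.14, 0, 0, 0, 1, 0, 0, 0, 0, 0, 0, 1])

```text
time: 21.75
ee_pos: [0.5959, 0.0195, 0.2161]
tcp_rot: [180.0, -0.0, -148.2]
wrist_force: [0.0, -0.4, -1.3]
opening: 0.0193
grasp_force: 68.7
```

Emit:
send_rows(moves=[-0.2, -0.125, 0, 0, 0, 0, 1, -0.3, -0.187, 0, 0, 0, 0, 1, -0.34, -0.21, 0, 0, 0, 0, 1, -0.34, -0.21, 0, 0, 0, 0, 1, -0.34, -0.21, 0, 0, 0, 0, 1, -0.34, -0.21, 0, 0, 0, 0, 1, 0, 0, 0, 0, 0, 0, 1])

```text
time: 22.62
ee_pos: [0.5488, -0.0096, 0.2166]
tcp_rot: [-180.0, 0.0, -148.2]
wrist_force: [0.5, -0.2, -1.4]
opening: 0.0191
grasp_force: 68.7
```

```bash
python3 st.py 1
```

```text
foot r 0.12115738055633793 lat -0.05538993774259399 z 0.01856440788856123 R 0.1225714000227058 th 0.15204303032880442 F [ 0.543 -0.191 -1.419] t 22.625 T [ 0.021 -0.     0.007]
scene ring at foot angle pred [263.63  232.107] [(0.75, array([265.1, 233. ]))]
side ring at foot angle pred [267.211 200.977] [(0.82, array([267.3, 203.2])), (0.22, array([192.4, 191.7]))]
```

Emit:
send_rows(moves=[0, 0, 0.81, 0, 0, 0, 1, 0, 0, 0.81, 0, 0, 0, 1, 0, 0, 0.81, 0, 0, -0.965, 1, 0, 0, 0.81, 0, 0, -0.965, 1, 0, 0, 0.81, 0, 0, -0.965, 1, -0.5, -0.5, 0, 0, 0, -0.965, 1, -0.5, -0.5, 0, 0, 0, -0.965, 1, -0.5, -0.5, 0, 0, 0, -0.965, 1])

```text
time: 23.82
ee_pos: [0.5117, -0.0469, 0.3173]
tcp_rot: [-180.0, -0.0, 161.8]
wrist_force: [-0.1, 0.1, -2.2]
opening: 0.0194
grasp_force: 68.8
```

Emit:
send_rows(moves=[-0.466, -0.502, 0, 0, 0, -0.965, 1, -0.466, -0.502, 0, 0, 0, -0.965, 1, -0.466, -0.502, 0, 0, 0, -0.965, 1, -0.466, -0.502, 0, 0, 0, -0.965, 1, -0.466, -0.502, 0, 0, 0, -0.965, 1, -0.466, -0.502, 0, 0, 0, -0.965, 1, -0.466, -0.502, 0, 0, 0, -0.97, 1, 0, 0, 0, 0, 0, 0, 1])

```text
time: 24.82
ee_pos: [0.4301, -0.135, 0.3177]
tcp_rot: [180.0, 0.0, 103.9]
wrist_force: [0.5, 0.6, -1.7]
opening: 0.0193
grasp_force: 68.9
```

Emit:
send_rows(moves=[0, 0, -0.866, 0, 0, 0, 1, 0, 0, -0.866, 0, 0, 0, 1, 0, 0, -0.866, 0, 0, 0, 1, 0, 0, -0.866, 0, 0, 0, 1, 0, 0, -0.866, 0, 0, 0, 1, 0, 0, -0.866, 0, 0, 0, 1, 0, 0, -0.86, 0, 0, 0, 1, 0, 0, 0, 0, 0, 0, 1])

```text
time: 25.82
ee_pos: [0.4299, -0.1339, 0.1647]
tcp_rot: [-179.9, -0.1, 104.1]
wrist_force: [-0.4, 0.6, -2.0]
opening: 0.0194
grasp_force: 68.8
```

Run:
```python
from m import *
s=bot.get_obs();e=s['ee_pos'];print(e,s['tcp_rot'],s['wrist_force'])
for n in ('scene','side'):
    c=shot(n); print(n)
    for q,d in (('rod_collar',-.014),('hook_rod',-.134)):
        print(q,proj(c,e+[0,0,d]),[(round(x['p'],2),np.round(x['pixel'],1)) for x in bot.landmark_of(n,q)[:2]])
```

```text
[ 0.43  -0.134  0.165] [-179.874   -0.089  104.1  ] [-0.406  0.604 -2.023]
scene
rod_collar [340.589 151.239] [(0.57, array([342.2, 150.2]))]
hook_rod [331.465 187.119] [(0.87, array([332.6, 189.8]))]
side
rod_collar [275.848 121.388] [(0.74, array([274.1, 121. ]))]
hook_rod [273.891 152.423] [(0.74, array([272.2, 152. ])), (0.2, array([246.1, 293.2]))]
```

Emit:
send_rows(moves=[0.5, 0.12, 0, 0, 0, 0, 1, 0.5, 0.125, 0, 0, 0, 0, 1, 0.4, 0.1, 0, 0, 0, 0, 1, 0, 0, 0, 0, 0, 0, 1])

```text
time: 26.62
ee_pos: [0.4659, -0.1256, 0.1657]
tcp_rot: [-180.0, -0.0, 104.0]
wrist_force: [0.1, -0.2, -1.0]
opening: 0.0191
grasp_force: 68.7
```

Emit:
send_rows(moves=[0.4, 0.1, 0, 0, 0, 0, 1, 0.4, 0.1, 0, 0, 0, 0, 1, 0.22, 0.055, 0, 0, 0, 0, 1, 0, 0, 0, 0, 0, 0, 1])

```text
time: 27.12
ee_pos: [0.491, -0.1194, 0.1659]
tcp_rot: [-180.0, -0.0, 103.9]
wrist_force: [-0.3, 0.4, -1.6]
opening: 0.0191
grasp_force: 69.0
```

Emit:
send_rows(moves=[0, 0, -0.12, 0, 0, 0, 1, 0, 0, -0.12, 0, 0, 0, 1, 0, 0, -0.12, 0, 0, 0, 1, 0, 0, 0, 0, 0, 0, 1])

```text
time: 27.62
ee_pos: [0.4905, -0.1196, 0.1568]
tcp_rot: [-180.0, -0.0, 103.9]
wrist_force: [-0.5, -0.6, -1.1]
opening: 0.0191
grasp_force: 69.0
```

Emit:
send_rows(moves=[0, 0, -0.06, 0, 0, 0, 1, 0, 0, 0, 0, 0, 0, 1])

```text
time: 27.88
ee_pos: [0.4907, -0.1196, 0.1555]
tcp_rot: [-180.0, -0.0, 103.9]
wrist_force: [-0.2, 0.0, -1.8]
opening: 0.0191
grasp_force: 69.0
```

Emit:
send_rows(moves=[0, 0, -0.04, 0, 0, 0, 1, 0, 0, 0, 0, 0, 0, 1])

```text
time: 28.12
ee_pos: [0.4907, -0.1196, 0.1545]
tcp_rot: [-180.0, -0.0, 103.9]
wrist_force: [-0.4, 0.3, -0.5]
opening: 0.0191
grasp_force: 69.0
```

Emit:
send_rows(moves=[0, 0, -0.03, 0, 0, 0, 1, 0, 0, 0, 0, 0, 0, 1])

```text
time: 28.38
ee_pos: [0.4908, -0.1196, 0.1544]
tcp_rot: [180.0, 0.0, 103.9]
wrist_force: [-1.7, 0.3, 4.0]
opening: 0.0196
grasp_force: 69.6
```

The collar is seated on the prongs with contact at the same height as before. Releasing and backing off.

Emit:
send_rows(moves=[0, 0, 0, 0, 0, 0, 0.4, 0, 0, 0, 0, 0, 0, 0, 0, 0, 0, 0, 0, 0, -1, 0, 0, 0, 0, 0, 0, -1, 0, 0, 0, 0, 0, 0, -1, 0, 0, 0, 0, 0, 0, -1, 0, 0, 0, 0, 0, 0, -1], squeeze=30)

```text
time: 29.25
ee_pos: [0.4908, -0.1196, 0.1538]
tcp_rot: [180.0, 0.0, 103.9]
wrist_force: [-0.7, -0.0, -0.3]
opening: 0.0854
grasp_force: 0.0
```

Emit:
send_rows(moves=[0, 0, 0.5, 0, 0, 0, -1, 0, 0, 0.9, 0, 0, 0, -1, 0, 0, 0.9, 0, 0, 0, -1, 0, 0, 0.9, 0, 0, 0, -1, 0, 0, 0.9, 0, 0, 0, -1, 0, 0.9, 0.9, 0, 0, 0, -1, 0, 0.9, 0.9, 0, 0, 0, -1, 0, 0.9, 0.5, 0, 0, 0, -1])

```text
time: 30.25
ee_pos: [0.4908, -0.0515, 0.316]
tcp_rot: [179.9, 0.0, 103.9]
wrist_force: [1.0, 0.1, -0.4]
opening: 0.0851
grasp_force: 0.0
```

Run:
```python
from m import *
o=look('j',('scene','side','wrist'),('rod_collar','hook_rod','ring_eye','rest_seat'))
s=bot.get_obs();print(s['ee_pos'],s['opening'])
for n in o: print(n,'collar seat pred',proj(o[n],[.4905,-.12,.14]),'foot',proj(o[n],[.4905,-.12,.02]))
f=lambda n,x,y,w,h:cv2.resize(o[n]['color'][y:y+h,x:x+w,::-1],(400,300),interpolation=cv2.INTER_CUBIC)
cv2.imwrite('pics/j.png',np.vstack([np.hstack([f('side',160,100,160,120),f('side',230,110,80,60)]),np.hstack([f('wrist',0,0,512,384),f('scene',200,150,160,120)])]))
```

```text
scene (array([0.651, 0.517, 0.848]), array([-0.045, -0.616, -0.787]))
  rod_collar [(0.78, array([314.1, 159.3]))]
  hook_rod [(0.73, array([309.1, 191.5]))]
  ring_eye [(0.79, array([264.7, 234.8]))]
  rest_seat [(0.64, array([244.1, 270.3])), (0.6, array([311.4, 156.7]))]
side (array([1.092, 0.533, 0.971]), array([-0.427, -0.478, -0.768]))
  rod_collar [(0.66, array([261.6, 136.6]))]
  hook_rod [(0.64, array([263.4, 168. ]))]
  ring_eye [(0.6, array([268. , 201.3]))]
  rest_seat [(0.77, array([279.5, 228.1])), (0.18, array([266.3, 201.9]))]
wrist (array([0.471, 0.026, 0.456]), array([ 0.068, -0.298, -0.952]))
  rod_collar [(0.77, array([242.3, 230.9]))]
  hook_rod [(0.91, array([243.7, 196. ]))]
  ring_eye [(0.85, array([359.5, 122.3]))]
  rest_seat [(0.77, array([239.9, 233.3])), (0.64, array([452.8,  39.5]))]
[ 0.491 -0.052  0.314] 0.0851223209047069
scene collar seat pred [311.842 159.93 ] foot [305.314 195.073]
side collar seat pred [262.46  136.735] foot [261.408 167.263]
wrist collar seat pred [242.489 232.189] foot [246.259 196.564]
```

View pics/j.png

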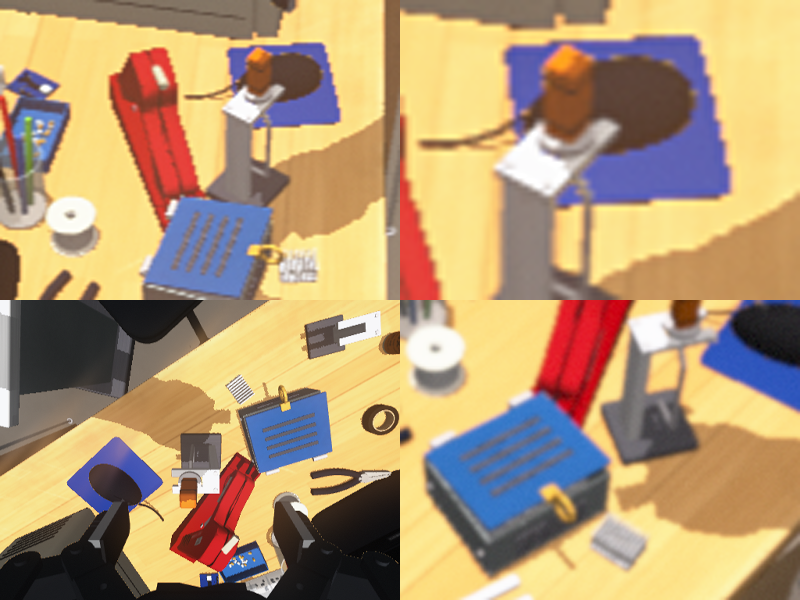

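The flap lies shut, its ring is clear of the rod, the rod hangs upright in the tall rest's fork with its collar at (262,136.6) in the side view as predicted, and the bystanders haven't moved. Handing in.

```bash
python3 -c "
from workcell import bot
print(bot.job_done())"
```

```text
the job is handed in; nothing more can be done
None
```

The flap was swung down until it snapped home (push kept to about 10 N by the readings), the rod is back upright in its rest's fork, the bystanders were left alone, and the job was handed in at about 30 s with no verdict shown.

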